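# Shut the key cabinet and click its latch over

## Task

The key cabinet on the ledge has been left ajar: push its door fully shut, and only then swing the steel latch on its top corner clockwise (seen from above) past its detent, so that it clicks over to its far stop with its lip in front of the door. Nothing needs to be gripped; leave the lint roller, key tray, door wedge and boot scraper where they lie.

Things in the scene. Friction and masses are not known exactly. Their poses are not given: they have to be found in the camera images.
- cabinet: Small wooden key cabinet fixed to the ledge: case 140 mm deep (x), 220 wide (y), 160 high, plus a 15 mm door over its whole front. Origin: centre of the underside of the case without door, on the ledge. Its -x side is the front, facing the robot; y to the robot's left, z up. The top is flat and bare except for the latch at the front right corner (-x, -y).
- door (a joint): Swing door 15 mm thick, 218 wide, 154 high, hinged upright at the cabinet's left (+y) front edge, opening towards the robot. 0 = shut, grows to 1.6 rad as it opens; starts 0.35 to 0.7 rad open. Light friction (about 0.1 N m); it stays where it is left. When shut its outer face lies at x = -85 mm in the cabinet's frame. The face is flat but for a pull knob.
- door_knob (a point): Outer end of the door's round steel pull knob, 24 mm across, standing 24 mm out of the outer face, 97 mm below the door's top edge and 23 mm from its free edge.
- door_hinge (a point): Point on the door's hinge axis, in the plane of the door's outer face, at the height of its top edge (157 mm above the ledge); in the cabinet's frame at (-85, 109) mm.
- door_corner (a point): Top corner of the door's free edge on its outer face, 218 mm from door_hinge, 157 mm above the ledge.
- latch (a joint): Steel latch on the cabinet's top, turning about an upright axis. 0 = open: its arm points to the cabinet's -y. Grows clockwise from above to a hard stop at 1.571 rad, where the arm points to -x over the door. A spring detent resists up to 0.785 rad (at most 0.3 N m, some 6 N at 50 mm from the axis), then snaps the latch by itself to the far stop; let go before that, it springs back to 0.
- latch_pivot (a point): On the latch's turning axis at the level of the cabinet's top (160 mm above the ledge); at (-45, -95) mm in the cabinet's frame. Round it stands a hub 26 mm in diameter and 37 mm high. From a 25 mm tail opposite the arm a thin spring strut runs 55 mm back over the cabinet's top, at most 14 mm high; it is the detent's spring.
- latch_tip (a point): Outer end of the arm, 78 mm from the axis, at mid height. The arm is a straight upright blade 8 mm thick from hub to here, 10 to 40 mm above the cabinet's top. Under it, 48 to 54 mm from the axis, hangs a lip 12 mm wide, to 18 mm below the cabinet's top; with the latch closed it is 8 mm in front of the shut door. A door more than 0.035 rad open is in its way.
- lint_roller: Lint roller lying on its side: yellow plastic handle 24 mm thick and white roll 48 mm in diameter, 215 mm long in all. A bystander. Origin under the roll's inner end, x along the roller.
- key_tray: White ceramic key tray, 110 x 150 x 24 mm, a bystander. Origin: centre of its underside.
- door_wedge: Chrome door wedge, 100 x 36 x 36 mm, a bystander. Origin: centre of its underside.
- boot_scraper: Green silicone boot scraper lying flat, 160 x 90 x 14 mm, a bystander. Origin: centre of its underside.

How it is judged:
By the outcome, as a careful person would: the job done as asked, in the order asked, and still so for the second after the job is handed in, with the robot touching nothing.
It also fails if it takes over 45 s, if anything falls off the work surface, if the arm or the gripper's body presses on something with over 40 N, if the wrist force passes 120 N, or if a joint passes its speed limit or range.

## Robot

A 6-joint arm with a two-finger parallel gripper is mounted at the origin on the work surface. World frame = base frame: x ahead of the robot, y to its left, z up, the work surface at z = 0. Lengths are in m, angles in rad, forces in N, time in s.
With the tool pointing down it reaches from about 0.375 to 0.9 m from the base axis. Payload 3.1 kg.
Tool frame: the origin (TCP) lies midway between the tips of the shut fingers; the grasp point (between the pads) lies 19 mm behind it (bot.pinch_z is the distance from the TCP to the grasp point, in m); z points along the fingers, y is the line along which they close (so a half turn about z gives the same grasp; the last joint's range is limited). The gripper opens to 85 mm and grips with 20 to 120 N. Pads are 22 mm wide; open, the fingers measure 114 mm over their backs; the gripper's body (76 mm by 85 mm) begins 54 mm behind the grasp point. The pads swing forward as they close: fully open they stand 13 mm farther back than shut.
Start: joints at [1.115, 0.527, 1.433, -0, 1.181, -0.178], TCP at [0.171, 0.601, 0.231] pointing down, gripper open.
Joint ranges: [-3.08, 3.08], [-0.75, 2.2], [0.22, 2.44], [-1.43, 4.57], [0, 2.65], [-2.85, 2.85]. Speed limits (rad/s): [2.79, 2.79, 3.14, 3.14, 3.14, 3.14].

## Interface

Orientations are given as a rotation vector (axis times angle).
In Python, from rig import bot gives the robot as it stands. The module is installed in compiled form; this text tells all that it offers.
- The arm moves only by the tool move_arm, never from a script. Its argument "commands" is a list of rows, each an object of numbers: "ax", "ay", "az": the turn, a rotation vector about the tool's x, y, z in degrees; "x", "y", "z": the shift along the tool's x, y, z in cm; "hand": the opening, from 0 (shut) to 1 (fully open). In form: [{"ax": .., "ay": .., "az": .., "x": .., "y": .., "z": .., "hand": ..}, ...]. A call has 1 to 5 rows; each row is the pose to reach, as a shift and turn from the pose commanded when the call began, along the tool's axes at that moment; what a row does not reach only later rows make up. A row lasts 1/12 s, in which the tool goes at most 41.7 mm and 7.16 degrees, less where a joint would pass 70% of its speed; a pose out of reach is approached as far as the arm can. A call with a gripper value outside its range is refused whole. The fingers move at their own pace and stop on an object; the grip force is fixed at half the most. Time passes only in rows, so rows that repeat a pose let the fingers close. It gives the time, the measured TCP pose, the force, the opening and the grip force at its end, in the units of the state.
- bot.get_obs(): the state, without advancing time (a new reading comes with each control period).
- bot.get_image(name): name is "scene" or "top"; returns a dict with "img" (400x640x3 uint8, blue, green, red), "fx", "fy", "cx", "cy" (pixels), "dist" ([k1, k2, p1, p2, k3] as OpenCV has them; the pictures are not rectified), "position" and "attitude" of the camera in the world. Camera axes: x right, y up, looking along -z (the intrinsics and any distortion apply to the point x, -y, -z); pixel columns grow to the right and rows downward; lengths in m; the calibration is good to about 2 mm. A picture is of the moment at which its call begins. There is no depth.
- bot.close_job(): hands the job in; it is judged then, once.
Trained networks look in a picture, given as the dict that the camera call returned (one of the last four; its "shot" number tells which), for a name from the list of things; names that differ only in an ending like _2 or _b are one class to them, and where a whole thing is asked for, a point or a joint stands for the part that bears it (a point fixed in the world has none). Each returns a list of dicts, best first, with "p" (0 to 1); they miss things now and then, are a little off and sometimes report something else, mostly with a low value. They report only what shows in the picture. A call takes as long as a camera call.
- bot.outline_of(picture, label): "pixels" (400x640 bool, what is visible of it) and "at" ([column, row] in pixels, amid what is visible of it).
- bot.place_of(picture, label): "at" ([column, row] in pixels: a listed point, or the origin of a listed thing).
The state is a dict: "clock": time; "joint_positions": joint angles; "qd": joint speeds; "tau": joint torques, N m; "ee_pos": TCP position; "orientation": TCP orientation; "force": force on the tool from outside, world axes, zero at the start; "moment": the same for the moment, N m; "width": finger opening in m; "finger_force": force on a finger pad.
Only numpy, scipy, OpenCV 4.12 (cv2) and the standard library are available. Lean on these libraries where they do the work, as an engineer would, in place of code of your own. Each camera call takes 0.05 s, during which the arm holds its last target. There are 200 camera calls.

## Working session

There is one attempt and no reset: what is moved stays moved. The work goes in short steps, Python scripts to look and compute and a tool call to move; the robot and the scene stay as the last step left them, time stands still between calls to the robot, and variables do not carry over. Pictures are saved under pics/ and viewed, at most 10 in all, crops included, and the job is handed in when it is done.

Besides the shell and the picture viewer there is one more tool, called after "Request:" as name([rows], argument=value, ...), one row to a line, values as JSON. move_arm: Moves the arm, as the interface text tells. Its arguments: {"type":"object","properties":{"commands":{"type":"array"}},"required":["commands"]}

```bash
mkdir -p pics
cat > h.py <<'E'
import numpy as np, cv2
from scipy.spatial.transform import Rotation as R
from scipy.optimize import least_squares
from rig import bot
def rot(a):
    a=np.array(a,float)
    return a if a.shape==(3,3) else (R.from_rotvec(a).as_matrix() if a.size==3 else R.from_quat(a).as_matrix())
def proj(im,P):
    M=rot(im["attitude"]); c=(np.atleast_2d(P)-im["position"])@M
    c=c*[1,-1,-1]
    K=np.array([[im["fx"],0,im["cx"]],[0,im["fy"],im["cy"]],[0,0,1.]])
    return cv2.projectPoints(c.reshape(-1,1,3),np.zeros(3),np.zeros(3),K,np.array(im["dist"],float))[0].reshape(-1,2)
def cabpts(p):
    # p = x,y,yaw,door,latch
    x,y,yaw,d,l=p; z0=p[5] if len(p)>5 else 0.
    h=np.array([-.085,.109]); u=np.array([-np.sin(d),-np.cos(d)]); n=np.array([-np.cos(d),np.sin(d)])
    piv=np.array([-.045,-.095])
    L={"cabinet":[0,0,0],"door_hinge":[*h,.157],"door_corner":[*(h+.218*u),.157],
     "door_knob":[*(h+.195*u+.024*n),.06],"latch_pivot":[*piv,.16],
     "latch_tip":[*(piv+.078*np.array([-np.sin(l),-np.cos(l)])),.185]}
    r=R.from_euler("z",yaw)
    return {k:r.apply(v)+[x,y,z0] for k,v in L.items()}
E
cat > m.py <<'E'
from h import *
import sys
ims={n:bot.get_image(n) for n in ("scene","top")}
tag=sys.argv[1]
obs=[]
for n,im in ims.items():
    cv2.imwrite(f"pics/{n}{tag}.png",im["img"])
    if tag=="0": print(n,im["position"],im["attitude"],im["fx"],im["dist"])
    for k in ["cabinet","door_hinge","door_corner","door_knob","latch_pivot","latch_tip"]:
        r=bot.place_of(im,k)
        for q in r[:2]: print(n,k,np.round(q["at"],1),round(q["p"],2))
        if r and r[0]["p"]>.3: obs.append((n,k,np.array(r[0]["at"]),r[0]["p"]))
def f(p):
    P=cabpts(p); return np.concatenate([proj(ims[n],P[k])[0]-a for n,k,a,_ in obs])
best=min((least_squares(f,[.7,y0,w,.5,.1,z],loss="soft_l1",f_scale=2) for y0 in(-.2,.2) for w in(-.5,0,.5) for z in (0.,.1)),key=lambda s:s.cost)
print(np.round(best.x,4),best.cost)
for (n,k,a,_),e in zip(obs,best.fun.reshape(-1,2)): print(n,k,e.round(1))
P=cabpts(best.x)
for k in P: print(k,P[k].round(4))
np.save("fit.npy",best.x)
o=bot.get_obs(); print({k:np.round(o[k],3) for k in("clock","ee_pos","orientation","force","joint_positions","width")})
E
python3 m.py 0; python3 -c "
import cv2,numpy as np
"
```

```text
scene [ 1.04483593 -0.01703149  0.88341247] [0.46208126 0.39821588 1.37304625] 399.760752989696 [-0.03393717  0.          0.          0.          0.        ]
scene cabinet [342.7 250.3] 0.92
scene door_hinge [376.4 169.9] 0.89
scene door_hinge [401.5 169.5] 0.24
scene door_corner [283.3 149.4] 0.68
scene door_knob [298.7 166.9] 0.82
scene latch_pivot [298.  211.4] 0.61
scene latch_pivot [428.5 205.4] 0.16
scene latch_tip [253.8 211. ] 0.95
top [0.36769217 0.03935847 1.13619359] [ 0.16677362 -0.14589732 -1.58833202] 365.51390689450534 [-0.07646048  0.          0.          0.          0.        ]
top cabinet [303.9 187.8] 0.78
top door_hinge [273.9 213.7] 0.81
top door_corner [348.3 247.4] 0.94
top door_corner [343.8 181.4] 0.69
top door_knob [333.9 253.5] 0.91
top latch_pivot [342.1 182.1] 0.7
top latch_tip [371.1 171.4] 0.5Traceback (most recent call last):
  File "m.py", line 15, in <module>
    best=min((least_squares(f,[.7,y0,w,.5,.1,z],loss="soft_l1",f_scale=2) for y0 in(-.2,.2) for w in(-.5,0,.5) for z in (0.,.1)),key=lambda s:s.cost)
  File "m.py", line 15, in <genexpr>
    bes
[... 225 characters left out ...]
rn func(*args, **kwargs)
    vector_fun = VectorFunction(
        fun_wrapped,
    ...<6 lines>...
        workers=workers
    )
    self._update_fun()
    ~~~~~~~~~~~~~~~~^^
    self.f = self.fun_wrapped(xp_copy(self.x))
             ~~~~~~~~~~~~~~~~^^^^^^^^^^^^^^^^^
    return np.atleast_1d(self.fun(x))
                         ~~~~~~~~^^^
    return self.f(x, *self.args, **self.kwargs)
           ~~~~~~^^^^^^^^^^^^^^^^^^^^^^^^^^^^^^
  File "m.py", line 14, in f
    P=cabpts(p); return np.concatenate([proj(ims[n],P[k])[0]-a for n,k,a,_ in obs])
  File "h.py", line 15, in cabpts
    x,y,yaw,d,l=p; z0=p[5] if len(p)>5 else 0.
    ^^^^^^^^^^^
ValueError: too many values to unpack (expected 5)
```

```bash
sed -i 's/x,y,yaw,d,l=p;/x,y,yaw,d,l=p[:5];/' h.py
sed -i 's/for q in r\[:2\].*/pass/' m.py
python3 m.py 1; python3 -c "
import cv2,numpy as np
cv2.imwrite('pics/both1.png',np.vstack([cv2.imread('pics/scene1.png')[60:330],cv2.imread('pics/top1.png')[50:360]]))"
```

```text
[0.6531 0.0922 0.2038 0.6324 0.0644 0.0072] 19.454415385611917
scene cabinet [-1.5  3.6]
scene door_hinge [ 2.2 -0.8]
scene door_corner [-1.4 -0.5]
scene door_knob [-0.3 -1.4]
scene latch_pivot [-1.5  0.3]
scene latch_tip [1.4 0.8]
top cabinet [ 1.  -2.7]
top door_hinge [-0.4  1.1]
top door_corner [ 0.4 -1.1]
top door_knob [-0.4  0.2]
top latch_pivot [-2.1  0.6]
top latch_tip [-0.4  1.6]
cabinet [0.6531 0.0922 0.0072]
door_hinge [0.5478 0.1817 0.1642]
door_corner [ 0.4572 -0.0166  0.1642]
door_knob [0.4449 0.0143 0.0672]
latch_pivot [ 0.6282 -0.01    0.1672]
latch_tip [ 0.6391 -0.0872  0.1922]
{'clock': np.float64(1.4), 'ee_pos': array([0.171, 0.601, 0.231]), 'orientation': array([-0.435, -3.111, -0.   ]), 'force': array([ 0.073,  0.792, -0.236]), 'joint_positions': array([ 1.115,  0.528,  1.433,  0.   ,  1.181, -0.178]), 'width': np.float64(0.086)}
```

View pics/both1.png

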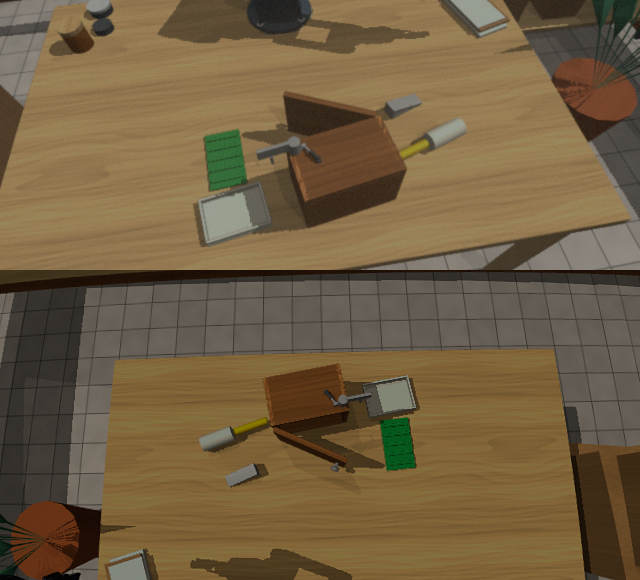

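```bash
sed -i 's/P=cabpts(p); return/P=cabpts([*p[:4],p[4] if LF else 0.,0.]); return/; s/P=cabpts(best.x)/best.x[5]=0; best.x[4]*=LF; P=cabpts(best.x)/' m.py
sed -i 's/^tag=.*/tag=sys.argv[1]; LF=len(sys.argv)>2/' m.py
cat > t.py <<'E'
from h import *
# usage: t.py cx cy z [heading_rel_deg]: cabinet-frame mm targets -> tool shift cm & turn
import sys
f=np.load("base.npy"); o=bot.get_obs(); p0=np.array(o["ee_pos"]); M=rot(o["orientation"])
for a in sys.argv[1:]:
    cx,cy,z=map(float,a.split(","))
    w=R.from_euler("z",f[2]).apply([cx/1e3,cy/1e3,0])+[f[0],f[1],z/1e3]
    hd=np.pi+f[2]; T=np.array([[np.cos(hd),np.sin(hd),0],[np.sin(hd),-np.cos(hd),0],[0,0,-1]])
    print(a,"world",w.round(3),"shift cm",(M.T@(w-p0)*100).round(2),"turn",np.degrees(R.from_matrix(M.T@T).as_rotvec()).round(1))
print("force",np.round(o["force"],1),"t",o["clock"])
E
python3 m.py 2; cp fit.npy base.npy
python3 t.py -220,-10,230 -220,-10,130 -180,-8,130 -85,-31,130
```

```text
[0.6491 0.0894 0.1771 0.5562 0.1    0.    ] 269.22754869847677
scene door_hinge [1. 0.]
scene door_corner [ 62.4 -63.6]
scene door_knob [-2.3 -0.3]
scene latch_pivot [-4.3  0.2]
scene latch_tip [4.  1.2]
top cabinet [-0.4 -0.5]
top door_corner [ 0.1 -3.2]
top door_knob [ 0.9 -0.3]
top latch_pivot [2.  4.3]
cabinet [0.6491 0.0894 0.    ]
door_hinge [0.5463 0.1818 0.157 ]
door_corner [ 0.4656 -0.0208  0.157 ]
door_knob [0.4518 0.0095 0.06  ]
latch_pivot [ 0.6216 -0.012   0.16  ]
latch_tip [ 0.6353 -0.0888  0.185 ]
{'clock': np.float64(2.1), 'ee_pos': array([0.171, 0.601, 0.231]), 'orientation': array([-0.435, -3.111,  0.   ]), 'force': array([-0.463, -1.108, -0.951]), 'joint_positions': array([ 1.115,  0.528,  1.433, -0.   ,  1.181, -0.178]), 'width': np.float64(0.085)}
-220,-10,230 world [0.434 0.041 0.23 ] shift cm [-40.65 -46.66   0.13] turn [ -0.   -0.  -26.1]
-220,-10,130 world [0.434 0.041 0.13 ] shift cm [-40.65 -46.66  10.13] turn [ -0.   -0.  -26.1]
-180,-8,130 world [0.473 0.05  0.13 ] shift cm [-44.16 -44.72  10.13] turn [ -0.   -0.  -26.1]
-85,-31,130 world [0.571 0.044 0.13 ] shift cm [-53.7  -42.61  10.13] turn [ -0.   -0.  -26.1]
force [-0.5 -1.1 -1. ] t 2.1
```

Request:
move_arm([
  {"x":-2.6,"y":-3.0,"az":-5.2,"hand":0},
  {"x":-5.2,"y":-6.0,"az":-10.4,"hand":0},
  {"x":-7.8,"y":-9.0,"az":-15.6,"hand":0},
  {"x":-10.4,"y":-12.0,"az":-20.8,"hand":0},
  {"x":-13.0,"y":-15.0,"az":-26.1,"hand":0},
])

```text
invalid input at $.commands[0]: expected keys ax, ay, az, x, y, z, hand
```

```bash
python3 t.py -215,0,230
```

```text
-215,0,230 world [0.437 0.052 0.23 ] shift cm [-40.66 -45.54   0.13] turn [ -0.   -0.  -26.1]
force [-0.5 -1.1 -1. ] t 2.1
```

Request:
move_arm([
  {"ax":0,"ay":0,"z":0,"x":-2.6,"y":-3.0,"az":-5.2,"hand":0},
  {"ax":0,"ay":0,"z":0,"x":-5.2,"y":-6.0,"az":-10.4,"hand":0},
  {"ax":0,"ay":0,"z":0,"x":-7.8,"y":-9.0,"az":-15.6,"hand":0},
  {"ax":0,"ay":0,"z":0,"x":-10.4,"y":-12.0,"az":-20.8,"hand":0},
  {"ax":0,"ay":0,"z":0,"x":-13.0,"y":-15.0,"az":-26.1,"hand":0},
])

```text
clock: 2.52
ee_pos: [0.2556, 0.4196, 0.2315]
orientation: [-0.287, 3.128, 0.0]
force: [0.7, -0.2, -0.7]
width: 0.0254
finger_force: 0.0
```

```bash
python3 t.py -215,0,230
```

```text
-215,0,230 world [0.437 0.052 0.23 ] shift cm [-11.18 -39.5    0.14] turn [0.  0.  0.4]
force [ 0.7 -0.2 -0.7] t 2.5167
```

Request:
move_arm([
  {"ax":0,"ay":0,"az":0,"x":-1.1,"y":-3.9,"z":0,"hand":0},
  {"ax":0,"ay":0,"az":0,"x":-2.2,"y":-7.8,"z":0,"hand":0},
  {"ax":0,"ay":0,"az":0,"x":-3.3,"y":-11.7,"z":0,"hand":0},
  {"ax":0,"ay":0,"az":0,"x":-4.4,"y":-15.6,"z":0,"hand":0},
  {"ax":0,"ay":0,"az":0,"x":-5.5,"y":-19.5,"z":0,"hand":0},
])

```text
clock: 2.93
ee_pos: [0.3445, 0.2373, 0.2317]
orientation: [-0.279, 3.128, 0.0]
force: [-0.9, 0.0, 0.4]
width: 0.0003
finger_force: 0.0
```

Request:
move_arm([
  {"ax":0,"ay":0,"az":0,"x":-1.1,"y":-3.9,"z":0,"hand":0},
  {"ax":0,"ay":0,"az":0,"x":-2.2,"y":-7.8,"z":0,"hand":0},
  {"ax":0,"ay":0,"az":0,"x":-3.3,"y":-11.7,"z":0,"hand":0},
  {"ax":0,"ay":0,"az":0,"x":-4.4,"y":-15.6,"z":0,"hand":0},
  {"ax":0,"ay":0,"az":0,"x":-5.5,"y":-19.5,"z":0,"hand":0},
])

```text
clock: 3.35
ee_pos: [0.4332, 0.0547, 0.2317]
orientation: [-0.278, 3.128, -0.0]
force: [0.8, 0.4, 0.8]
width: -0.0001
finger_force: 0.0
```

```bash
python3 t.py -215,0,130 -85,-31,130
```

```text
-215,0,130 world [0.437 0.052 0.13 ] shift cm [-0.36 -0.38 10.17] turn [-0.   0.1  0. ]
-85,-31,130 world [0.571 0.044 0.13 ] shift cm [-13.36  -3.48  10.18] turn [-0.   0.1  0. ]
force [0.8 0.4 0.8] t 3.35
```

Request:
move_arm([
  {"ax":0,"ay":0,"az":0,"x":0,"y":0,"z":2.5,"hand":0},
  {"ax":0,"ay":0,"az":0,"x":0,"y":0,"z":5,"hand":0},
  {"ax":0,"ay":0,"az":0,"x":0,"y":0,"z":7.5,"hand":0},
  {"ax":0,"ay":0,"az":0,"x":0,"y":0,"z":10,"hand":0},
  {"ax":0,"ay":0,"az":0,"x":0,"y":0,"z":10,"hand":0},
])

```text
clock: 3.77
ee_pos: [0.43, 0.0567, 0.1282]
orientation: [0.277, -3.121, -0.003]
force: [-0.4, 0.5, -0.0]
width: 0.0
finger_force: 0.0
```

```bash
python3 m.py 3; python3 t.py -85,-31,130;  python3 -c "
import cv2,numpy as np
cv2.imwrite('pics/both3.png',np.hstack([cv2.resize(cv2.imread('pics/scene3.png')[120:300,180:440],None,fx=1.5,fy=1.5),cv2.resize(cv2.imread('pics/top3.png')[140:320,220:480],None,fx=1.5,fy=1.5)]))"
```

```text
[0.6517 0.0911 0.1807 0.6056 0.1    0.    ] 7.204307693645482
scene cabinet [ 0.1 -0.8]
scene door_hinge [-1.1 -1.2]
scene door_corner [ 0.8 -0.5]
scene door_knob [1.1 2.5]
scene latch_pivot [ 0.3 -0. ]
top cabinet [ 0.3 -0.3]
top door_hinge [ 1.8 -0.9]
top latch_pivot [-0.   0.5]
top latch_tip [-0.2 -0.3]
cabinet [0.6517 0.0911 0.    ]
door_hinge [0.5485 0.183  0.157 ]
door_corner [ 0.4586 -0.0156  0.157 ]
door_knob [0.4462 0.0152 0.06  ]
latch_pivot [ 0.6245 -0.0105  0.16  ]
latch_tip [ 0.6385 -0.0872  0.185 ]
{'clock': np.float64(4.467), 'ee_pos': array([0.433, 0.057, 0.132]), 'orientation': array([-0.279,  3.129, -0.   ]), 'force': array([ 0.048, -0.154, -0.729]), 'joint_positions': array([-0.127,  0.456,  1.991, -0.   ,  0.694, -1.875]), 'width': np.float64(-0.0)}
-85,-31,130 world [0.571 0.044 0.13 ] shift cm [-13.4   -3.7    0.16] turn [-0.  0.  0.]
force [ 0.  -0.2 -0.7] t 4.4667
```

View pics/both3.png

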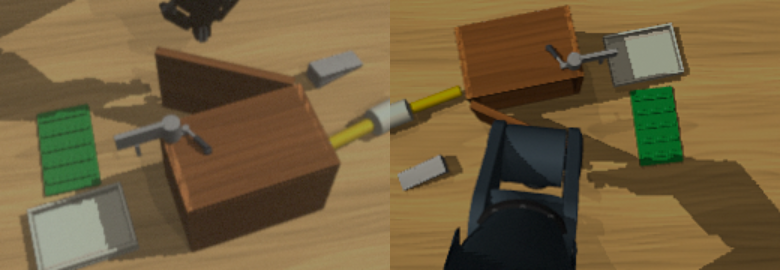

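Request:
move_arm([
  {"ax":0,"ay":0,"az":0,"x":-1.6,"y":-0.6,"z":0,"hand":0},
  {"ax":0,"ay":0,"az":0,"x":-3.2,"y":-1.4,"z":0,"hand":0},
  {"ax":0,"ay":0,"az":0,"x":-4.8,"y":-2.1,"z":0,"hand":0},
  {"ax":0,"ay":0,"az":0,"x":-6.4,"y":-2.8,"z":0,"hand":0},
  {"ax":0,"ay":0,"az":0,"x":-8,"y":-3.4,"z":0,"hand":0},
])

```text
clock: 4.88
ee_pos: [0.5172, 0.0372, 0.1311]
orientation: [0.279, -3.127, -0.0]
force: [-1.4, 0.3, -0.0]
width: 0.0
finger_force: 0.4
```

Request:
move_arm([
  {"ax":0,"ay":0,"az":0,"x":-1,"y":0,"z":0,"hand":0},
  {"ax":0,"ay":0,"az":0,"x":-2,"y":0,"z":0,"hand":0},
  {"ax":0,"ay":0,"az":0,"x":-3,"y":0,"z":0,"hand":0},
  {"ax":0,"ay":0,"az":0,"x":-3.6,"y":0,"z":0,"hand":0},
  {"ax":0,"ay":0,"az":0,"x":-4.0,"y":0,"z":0,"hand":0},
])

```text
clock: 5.3
ee_pos: [0.5571, 0.0449, 0.1312]
orientation: [-0.28, 3.129, 0.0]
force: [-0.9, -0.8, 1.1]
width: 0.0
finger_force: 0.3
```

```bash
cp fit.npy base.npy; python3 t.py -96,-31,130
```

```text
-96,-31,130 world [0.563 0.043 0.13 ] shift cm [-0.53 -0.26  0.12] turn [ 0.   0.  -0.1]
force [-0.9 -0.8  1.1] t 5.3
```

Not yet at the stop; continue slowly until the force rises.

Request:
move_arm([
  {"ax":0,"ay":0,"az":0,"x":-0.2,"y":0,"z":0,"hand":0},
  {"ax":0,"ay":0,"az":0,"x":-0.4,"y":0,"z":0,"hand":0},
  {"ax":0,"ay":0,"az":0,"x":-0.5,"y":0,"z":0,"hand":0},
  {"ax":0,"ay":0,"az":0,"x":-0.5,"y":0,"z":0,"hand":0},
])

```text
clock: 5.63
ee_pos: [0.5608, 0.0455, 0.1312]
orientation: [0.279, -3.128, -0.001]
force: [-1.2, 0.2, 0.6]
width: 0.0001
finger_force: 0.5
```

Request:
move_arm([
  {"ax":0,"ay":0,"az":0,"x":-0.1,"y":0,"z":0,"hand":0},
  {"ax":0,"ay":0,"az":0,"x":-0.2,"y":0,"z":0,"hand":0},
  {"ax":0,"ay":0,"az":0,"x":-0.3,"y":0,"z":0,"hand":0},
  {"ax":0,"ay":0,"az":0,"x":-0.3,"y":0,"z":0,"hand":0},
])

```text
clock: 5.97
ee_pos: [0.5609, 0.0456, 0.1312]
orientation: [0.279, -3.121, -0.0]
force: [-7.8, -2.2, 7.2]
width: -0.0001
finger_force: 4.1
```

Request:
move_arm([
  {"ax":0,"ay":0,"az":0,"x":0.5,"y":0,"z":0,"hand":0},
  {"ax":0,"ay":0,"az":0,"x":2,"y":0,"z":0,"hand":0},
  {"ax":0,"ay":0,"az":0,"x":3,"y":0,"z":-3,"hand":0},
  {"ax":0,"ay":0,"az":0,"x":3,"y":0,"z":-7,"hand":0},
  {"ax":0,"ay":0,"az":0,"x":3,"y":0,"z":-11,"hand":0},
])

```text
clock: 6.38
ee_pos: [0.5339, 0.0406, 0.2416]
orientation: [0.278, -3.127, -0.001]
force: [1.9, -0.0, -0.0]
width: -0.0001
finger_force: 0.0
```

```bash
python3 m.py 4;  python3 -c "
import cv2,numpy as np
cv2.imwrite('pics/both4.png',np.hstack([cv2.resize(cv2.imread('pics/scene4.png')[120:300,180:440],None,fx=1.5,fy=1.5),cv2.resize(cv2.imread('pics/top4.png')[140:320,220:480],None,fx=1.5,fy=1.5)]))"; python3 t.py 0,-150,240 -20,-160,175 -20,-155,178
```

```text
[ 0.6462  0.0846  0.1388 -0.0131  0.1     0.1   ] 135.4802412556446
scene cabinet [-2.  0.]
scene door_hinge [ 0.7 -0.1]
scene door_corner [ 1.2 -3.1]
scene door_knob [-0.7  0.7]
scene latch_tip [-0.1 -3.6]
top door_corner [ 2.  -0.5]
top door_knob [ 0.9 -1.1]
top latch_tip [-21.3 -43.7]
cabinet [0.6462 0.0846 0.    ]
door_hinge [0.5469 0.1808 0.157 ]
door_corner [ 0.5799 -0.0347  0.157 ]
door_knob [ 0.5527 -0.0156  0.06  ]
latch_pivot [ 0.6148 -0.0157  0.16  ]
latch_tip [ 0.6256 -0.093   0.185 ]
{'clock': np.float64(7.083), 'ee_pos': array([0.535, 0.041, 0.241]), 'orientation': array([ 0.279, -3.128, -0.   ]), 'force': array([ 0.438,  0.072, -0.345]), 'joint_positions': array([-0.133,  0.397,  1.643, -0.   ,  1.102, -1.881]), 'width': np.float64(-0.0)}
0,-150,240 world [ 0.679 -0.056  0.24 ] shift cm [-12.44 -12.1    0.05] turn [ 0.  -0.1 -0.2]
-20,-160,175 world [ 0.661 -0.07   0.175] shift cm [-10.45 -13.11   6.55] turn [ 0.  -0.1 -0.2]
-20,-155,178 world [ 0.66  -0.065  0.178] shift cm [-10.45 -12.61   6.25] turn [ 0.  -0.1 -0.2]
force [ 0.4  0.1 -0.3] t 7.0833
```

View pics/both4.png

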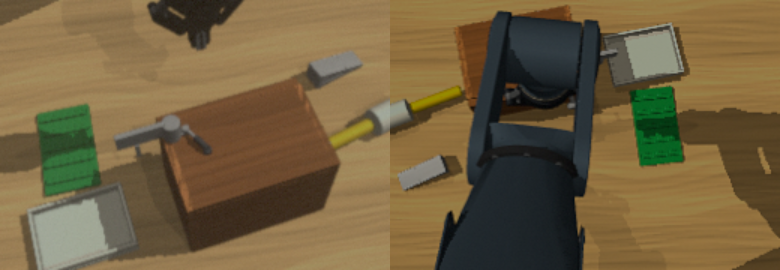

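Request:
move_arm([
  {"ax":0,"ay":0,"az":0,"x":-2.4,"y":-2.5,"z":0,"hand":0},
  {"ax":0,"ay":0,"az":0,"x":-4.8,"y":-5,"z":0,"hand":0},
  {"ax":0,"ay":0,"az":0,"x":-7.2,"y":-7.6,"z":0,"hand":0},
  {"ax":0,"ay":0,"az":0,"x":-9.6,"y":-10.2,"z":0,"hand":0},
  {"ax":0,"ay":0,"az":0,"x":-11.5,"y":-12.6,"z":0,"hand":0},
])

```text
clock: 7.5
ee_pos: [0.6723, -0.0644, 0.241]
orientation: [-0.279, 3.128, -0.0]
force: [0.1, -0.7, -0.9]
width: 0.0
finger_force: 0.0
```

Request:
move_arm([
  {"ax":0,"ay":0,"az":0,"x":0,"y":0,"z":2,"hand":0},
  {"ax":0,"ay":0,"az":0,"x":0,"y":0,"z":4,"hand":0},
  {"ax":0,"ay":0,"az":0,"x":0,"y":0,"z":5.5,"hand":0},
  {"ax":0,"ay":0,"az":0,"x":0,"y":0,"z":6.5,"hand":0},
  {"ax":0,"ay":0,"az":0,"x":0,"y":0,"z":6.5,"hand":0},
])

```text
clock: 7.92
ee_pos: [0.6686, -0.0627, 0.1732]
orientation: [0.278, -3.124, -0.003]
force: [-0.5, -0.0, -0.5]
width: 0.0002
finger_force: 0.0
```

```bash
python3 t.py -30,-155,176 -48,-152,176 -62,-145,176 -72,-133,176 -80,-124,176; python3 -c "
from h import *
im=bot.get_image('scene')
cv2.imwrite('pics/s5.png',cv2.resize(im['img'][150:290,200:400],None,fx=3,fy=3))"
```

```text
-30,-155,176 world [ 0.65  -0.067  0.176] shift cm [ 1.9  -0.08 -0.27] turn [ 0.1 -0.3 -0.2]
-48,-152,176 world [ 0.632 -0.067  0.176] shift cm [ 3.71  0.22 -0.26] turn [ 0.1 -0.3 -0.2]
-62,-145,176 world [ 0.617 -0.063  0.176] shift cm [ 5.11  0.91 -0.25] turn [ 0.1 -0.3 -0.2]
-72,-133,176 world [ 0.605 -0.053  0.176] shift cm [ 6.11  2.11 -0.24] turn [ 0.1 -0.3 -0.2]
-80,-124,176 world [ 0.595 -0.045  0.176] shift cm [ 6.91  3.01 -0.23] turn [ 0.1 -0.3 -0.2]
force [-0.5 -0.  -0.5] t 7.9167
```

View pics/s5.png

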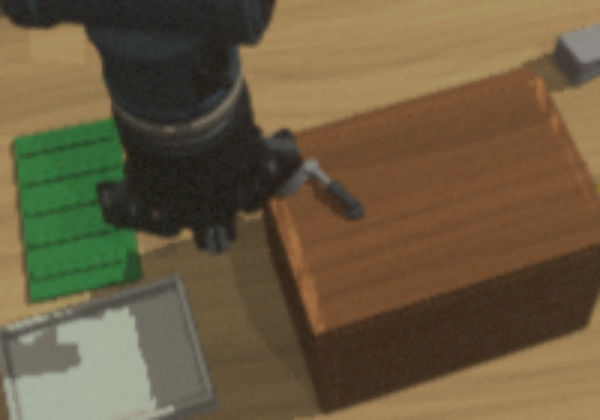

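Request:
move_arm([
  {"ax":0,"ay":0,"az":0,"x":0.8,"y":0,"z":0,"hand":0},
  {"ax":0,"ay":0,"az":0,"x":1.6,"y":0,"z":0,"hand":0},
  {"ax":0,"ay":0,"az":0,"x":2.2,"y":0,"z":0,"hand":0},
  {"ax":0,"ay":0,"az":0,"x":2.8,"y":0,"z":0,"hand":0},
  {"ax":0,"ay":0,"az":0,"x":3.4,"y":0,"z":0,"hand":0},
])

```text
clock: 8.38
ee_pos: [0.6387, -0.0689, 0.1776]
orientation: [-0.277, 3.122, -0.0]
force: [6.2, 4.2, -2.0]
width: 0.0001
finger_force: 2.9
```

Request:
move_arm([
  {"ax":0,"ay":0,"az":0,"x":0.6,"y":0,"z":0,"hand":0},
  {"ax":0,"ay":0,"az":0,"x":1.2,"y":0,"z":0,"hand":0},
  {"ax":0,"ay":0,"az":0,"x":1.8,"y":0.1,"z":0,"hand":0},
  {"ax":0,"ay":0,"az":0,"x":2.4,"y":0.3,"z":0,"hand":0},
  {"ax":0,"ay":0,"az":0,"x":3.0,"y":0.6,"z":0,"hand":0},
])

```text
clock: 8.8
ee_pos: [0.6088, -0.069, 0.1781]
orientation: [-0.277, 3.121, -0.003]
force: [3.0, -0.4, 0.3]
width: 0.0002
finger_force: 1.5
```

```bash
python3 t.py -77,-148,176 -85,-143,176; python3 -c "
from h import *
im=bot.get_image('scene')
cv2.imwrite('pics/s6.png',cv2.resize(im['img'][150:290,200:400],None,fx=3,fy=3))"
```

```text
-77,-148,176 world [ 0.603 -0.068  0.176] shift cm [0.61 0.17 0.21] turn [-0.1  0.4 -0.2]
-85,-143,176 world [ 0.594 -0.065  0.176] shift cm [1.41 0.67 0.2 ] turn [-0.1  0.4 -0.2]
force [ 3.  -0.4  0.3] t 8.8
```

View pics/s6.png

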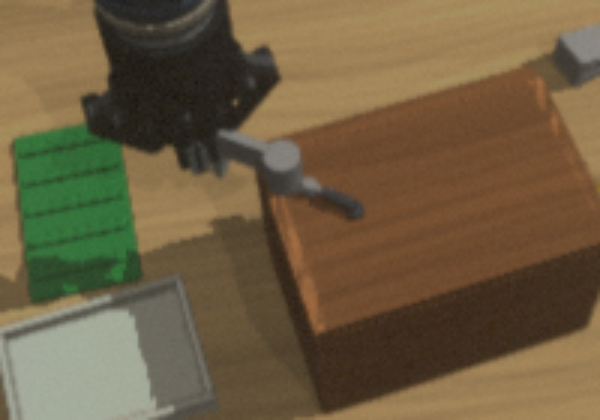

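Request:
move_arm([
  {"ax":0,"ay":0,"az":0,"x":0.5,"y":0.2,"z":0,"hand":0},
  {"ax":0,"ay":0,"az":0,"x":1.0,"y":0.5,"z":0,"hand":0},
  {"ax":0,"ay":0,"az":0,"x":1.5,"y":0.8,"z":0,"hand":0},
  {"ax":0,"ay":0,"az":0,"x":2.0,"y":1.1,"z":0,"hand":0},
  {"ax":0,"ay":0,"az":0,"x":2.0,"y":1.1,"z":0,"hand":0},
])

```text
clock: 9.27
ee_pos: [0.5825, -0.0604, 0.1759]
orientation: [0.279, -3.126, -0.002]
force: [-0.0, 1.0, 0.1]
width: -0.0
finger_force: 0.0
```

```bash
python3 t.py -85,-143,176; python3 -c "
from h import *
im=bot.get_image('scene')
cv2.imwrite('pics/s7.png',cv2.resize(im['img'][150:290,200:400],None,fx=3,fy=3))"
```

```text
-85,-143,176 world [ 0.594 -0.065  0.176] shift cm [-1.03 -0.64 -0.01] turn [ 0.1 -0.2 -0.2]
force [-0.   1.   0.1] t 9.2667
```

View pics/s7.png

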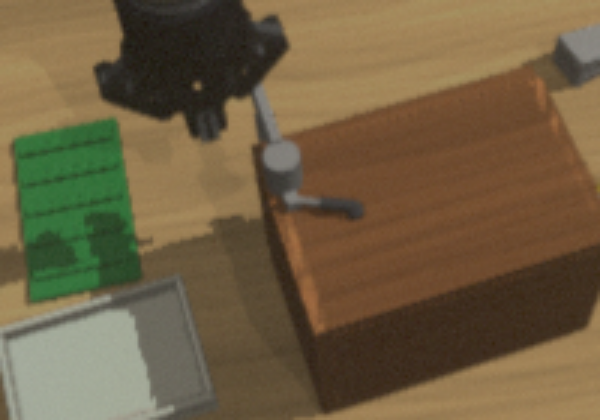

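The latch has snapped over (hub (280,165), arm now pointing along cabinet -x to (262,90)), clear of the finger. I'll lift away and check.

Request:
move_arm([
  {"ax":0,"ay":0,"az":0,"x":0,"y":-2,"z":0,"hand":0},
  {"ax":0,"ay":0,"az":0,"x":0,"y":-4,"z":-2,"hand":0},
  {"ax":0,"ay":0,"az":0,"x":0,"y":-6,"z":-5,"hand":0},
  {"ax":0,"ay":0,"az":0,"x":0,"y":-8,"z":-8,"hand":0},
  {"ax":0,"ay":0,"az":0,"x":0,"y":-11,"z":-10,"hand":0},
])

```text
clock: 9.73
ee_pos: [0.6049, -0.1692, 0.2791]
orientation: [-0.281, 3.127, -0.001]
force: [-0.3, 0.5, -0.5]
width: -0.0
finger_force: 0.0
```

```bash
python3 m.py 8 L | grep -v "^cab"; python3 -c "
import cv2,numpy as np
cv2.imwrite('pics/both8.png',np.hstack([cv2.resize(cv2.imread('pics/scene8.png')[120:300,180:440],None,fx=1.5,fy=1.5),cv2.resize(cv2.imread('pics/top8.png')[140:320,220:480],None,fx=1.5,fy=1.5)]))"
```

```text
[ 0.651   0.0892  0.1906 -0.0284  1.5757  0.    ] 300.3536559413392
scene cabinet [2.  0.1]
scene door_hinge [-0.2 -1.8]
scene door_corner [-140.7   -4.5]
scene door_knob [ 0.9 -0.2]
scene latch_pivot [0.6 1.1]
scene latch_tip [ 0.5 -0.5]
top door_hinge [ 1.  -1.9]
top door_corner [ 0.3 -4.9]
top door_knob [-2.1 -1.2]
top latch_pivot [0.8 0.9]
top latch_tip [1.  0.9]
door_hinge [0.5469 0.1801 0.157 ]
door_corner [ 0.5943 -0.0327  0.157 ]
door_knob [ 0.5659 -0.0155  0.06  ]
latch_pivot [ 0.6248 -0.0126  0.16  ]
latch_tip [ 0.5482 -0.027   0.185 ]
{'clock': np.float64(10.433), 'ee_pos': array([ 0.604, -0.169,  0.276]), 'orientation': array([ 0.28 , -3.129, -0.   ]), 'force': array([0.074, 0.02 , 0.228]), 'joint_positions': array([-0.451,  0.486,  1.374,  0.   ,  1.282, -2.2  ]), 'width': np.float64(0.0)}
```

View pics/both8.png

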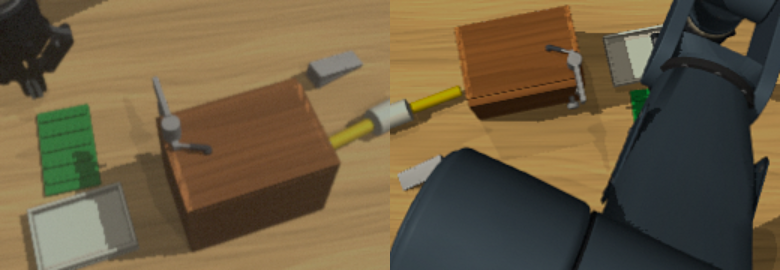

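The door is shut. The latch is at its far stop: its fitted angle is 1.576 rad, and the arm points to the front at top-crop (578,103). The gripper is clear.

```bash
python3 -c "
from rig import bot
print(bot.close_job())"
```

```text
the job is handed in; nothing more can be done
None
```

The door was pushed fully shut first, then the latch was swung past its detent to its far stop with its arm over the door; the robot ended clear of everything, touched none of the four bystanders, and the job was handed in at about 10.4 s, though handing in returned no verdict.

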